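# Tap the fixture wedge tight in a welding jig

### The arm

A 6-joint arm with a two-finger parallel gripper is mounted at the origin on the work surface. World frame = base frame: x ahead of the robot, y to its left, z up, the work surface at z = 0. Lengths are in mm, angles in rad, forces in N, time in s.
With the tool pointing down it reaches from about 350 to 775 mm from the base axis. Payload 7.3 kg.
Tool frame: the origin (TCP) lies between the finger pads; the fingertips stand 22 mm ahead of it and the grasp point (between the pads) lies 3 mm ahead of it; z points along the fingers, x is the direction in which the jaws open and shut, and the axes are right-handed (so a half turn about z gives the same grasp; the last joint's range is limited). The gripper opens to 92 mm and grips with 3 to 60 N. Pads are 19 mm wide; open, the fingers measure 130 mm over their backs; the gripper's body (75 mm by 190 mm) begins 47 mm behind the grasp point.
Start: joints at [-1.384, 0.342, 1.524, -0, 1.275, -0.146], TCP at [171.535, -496.207, 219.641] pointing down, gripper open.
Joint ranges: [-2.53, 2.53], [-0.77, 2.02], [0.04, 2.7], [-1, 4.14], [0.28, 2.66], [-3.11, 3.11]. Speed limits (rad/s): [2.57, 2.57, 3.14, 3.14, 3.14, 3.14].

### API

Orientations are given as [roll, pitch, yaw] about the fixed x, y, z axes, in that order (R = Rz(yaw) Ry(pitch) Rx(roll)).
In Python, from plant import * gives the robot as it stands. The module is installed in compiled form; this text tells all that it offers.
- The arm moves only by the shell command python3 -m handwheel 'ROWS' [OPENING]. ROWS is a JSON object of lists of equal length, an entry for each row: "translation": the shift along the world's x, y, z in units of 15 cm (1.0 is 15 cm), a list of three; "twist": the turn about the world's z in units of 90 degrees (1.0 is 90 degrees). In form: {"translation": [[tx, ty, tz], ...], "twist": [twist, ...]}. A call has exactly 8 rows; each row shifts and turns the pose as measured when the row begins; what a row does not reach is not made up. A row lasts 1/8 s, in which the tool goes at most 62.5 mm and 10.7 degrees, less where a joint would pass 70% of its speed; a pose out of reach is approached as far as the arm can. A call with a number of a shift or a turn outside -1 to 1 is refused whole. A call with a gripper value outside its range is refused whole. OPENING is the closure in counts, from 0 (fully open) to 255 (shut), set as the call begins (- or left out, the last holds). The fingers move at their own pace and stop on an object; the grip force is fixed at half the most. Time passes only in rows, so rows that do not move let the fingers close, or fill a call up. It gives the time, the measured TCP pose, the force and the opening at its end, in the units of the state.
- get_obs(): the state, without advancing time (a new reading comes with each control period).
- capture(name): name is "scene" or "top"; returns a dict with "img" (400x640x3 uint8, red, green, blue), "vertical_fov" (degrees; the focal length in pixels is half the picture's height over the tangent of half this angle, whatever the lens; pixels are square), "cx", "cy" (the principal point, pixels), "world_from_camera" (4x4, takes a point from camera to world coordinates). Camera axes: x right, y up, looking along -z (the intrinsics and any distortion apply to the point x, -y, -z); pixel columns grow to the right and rows downward; lengths in mm; the calibration is good to about 2 mm. A picture is of the moment at which its call begins. There is no depth.
- close_job(): hands the job in, once; it reports no verdict.
Trained networks look in the newest picture that a camera, given by its name, has taken for a name from the list of things; names that differ only in an ending like _2 or _b are one class to them, and where a whole thing is asked for, a point or a joint stands for the part that bears it (a point fixed in the world has none). Each returns a list of dicts, best first, with "score" (0 to 1); they miss things now and then, are a little off and sometimes report something else, mostly with a low value. They report only what shows in the picture. A call takes as long as a camera call. They do not tell look-alikes from the thing itself.
- search_frame(camera, label): "position" ([x, y, z] in mm, in the coordinates of the camera as it stood for that picture, good to about 4 mm: the middle of the surface that is visible of it).
- spot_point(camera, label): "position" ([x, y, z] in mm, in the coordinates of the camera as it stood for that picture, good to about 4 mm: a listed point, or the origin of a listed thing).
The state is a dict: "time": time; "joint_positions": joint angles; "dq": joint speeds; "tau": joint torques, N m; "tool_pos": TCP position; "tcp_rot": TCP orientation; "contact_force": force on the tool from outside, world axes, zero at the start; "moment": the same for the moment, N m; "grip_width": finger opening in mm.
Only numpy, scipy, OpenCV 4.12 (cv2) and the standard library are available. Lean on these libraries where they do the work, as an engineer would, in place of code of your own. Each camera call takes 0.05 s, during which the arm holds its last target.

### The job

The square tube is loose in the welding jig. Take the hammer from its rubber mat and tap the thick end of the jig's wedge with the striking face, in several short taps with the hammer drawn back clear between them, until the wedge stops advancing and holds the tube tight against the fence. Then lay the hammer back down on the mat; move the wedge and tube only with the hammer, and leave the other things on the bench where they are.

Things in the scene. Friction and masses are not known exactly. Their poses are not given: they have to be found in the camera images.
- jig: Fixed steel jig: dark base plate, x -65 to 105, y -95 to 105 mm, 10 mm thick, with a grey abutment (top 46 mm above the bench) whose slanted face is the line x = y/7, y -50 to 60 mm. The wedge slides on the plate between it and the tube. Origin on the bench under that face's middle; +x across, to tube and fence; +y the way the wedge is driven. An end stop at y = 88 mm holds the tube.
- fence: Grey fixed bar on the jig's plate, 28 mm wide, 130 mm long, 32 mm high, along the jig's y. Origin at the lower middle of its face towards the tube (10 mm above the bench), which looks along its -x. Its place across the jig differs by up to 3 mm between setups, so the depth at which the wedge gets tight differs by some 21 mm.
- tube_center (a point): Centre of the loose piece of square steel tube, 40 x 40 mm, 130 mm long along its own y, about 0.36 kg, lying on the jig's plate between wedge and fence, at first with a gap of 2 to 7 mm to the fence.
- wedge: Loose aluminium wedge, 150 mm long, 36 mm high, 11 mm wide at the thin and 33 at the thick end (1 in 7), 0.32 kg. Origin mid underside (10 mm above the bench); +y to the thin end, the way it is driven; straight side x = +11 mm (tube side); thick end at y = -75 mm. It needs 33 to 63 mm of advance, slides with a few N (up to 15 N with the tube), then stops stiffly; it does not slip back.
- wedge_end (a point): Centre of the wedge's flat thick end, the face to tap (33 mm wide, 36 mm high; the point is 28 mm above the bench). Axes as those of the wedge.
- hammer_grip (a point): Where to grip the hammer: mid-section of its wooden handle, 55 mm behind the head's middle, 12 mm above the hammer's underside. Cross-peen hammer, 0.42 kg, lying flat. Handle 20 mm wide (y), 24 mm high (z), reaching 165 mm behind this point; +x towards the head (24 mm wide, 24 mm high), +y the way the striking face looks, z up.
- hammer_face (a point): Centre of the hammer's round flat striking face, 24 mm diameter: 55 mm in +x and 46 mm in +y of the grip point, same height and axes. The narrow peen is at the opposite side (40 mm to -y).
- mat: Black rubber mat fixed on the bench, 280 x 200 x 4 mm (x, y, z), on which the hammer lies at the start and must lie at the end. Origin at the centre of its underside, on the bench surface.
- spare_wedge: Bystander: a smaller loose wedge, 85 mm long, 24 mm high, not to be used. Origin in the middle of its underside.
- plate: Bystander: steel plate offcut, 90 x 130 x 8 mm. Origin in the middle of its underside.
- coupon: Bystander: small steel plate, 70 x 45 x 8 mm. Origin in the middle of its underside.
- can: Bystander: grey metal can, 60 mm diameter, 130 mm high. Origin in the middle of its underside.
- square: Bystander: triangular steel set-up square about 100 x 100 x 16 mm. Origin in the middle of one leg's underside.
- brush: Bystander: brush with a wooden handle, 200 mm long, 20 mm high. Origin in the middle of its underside.
- bar: Bystander: flat steel bar, 160 x 30 x 6 mm. Origin in the middle of its underside.
Things that resemble listed ones, but are neither listed nor needed, are in the scene too. Leave any turquoise look-alike of the part that bears hammer_grip alone. What is shaped like the wedge but yellow is not meant.

How it is judged:
By the outcome, as a careful person would: the job done as asked, in the order asked, and still so for the second after the job is handed in, with the robot touching nothing.
It also fails if it takes over 48 s, if anything falls off the work surface, if the arm or the gripper's body presses on something with over 40 N, if the wrist force passes 120 N, or if a joint passes its speed limit or range.

## Working session

There is one attempt and no reset: what is moved stays moved. The work goes in short steps, Python scripts to look and compute and a shell command to move; the robot and the scene stay as the last step left them, time stands still between calls to the robot, and variables do not carry over. Pictures are saved under pics/ and viewed, and the job is handed in when it is done.

```bash
mkdir -p pics; ls; python3 - <<'E'
from plant import *
import cv2,numpy as np
o=get_obs();print(o)
for c in("scene","top"):
    d=capture(c);cv2.imwrite(f"pics/{c}0.png",d["img"][...,::-1]);print(c,d["vertical_fov"],d["cx"],d["cy"],[k for k in d]);print(np.round(d["world_from_camera"],3))
E
```

```text
pics
{'time': 0.0, 'joint_positions': array([-1.38398899e+00,  3.42733428e-01,  1.52503649e+00, -3.37850089e-05,
        1.27542943e+00, -1.45998684e-01]), 'dq': array([-0.00087658,  0.00149894, -0.00020104, -0.00106727, -0.00076221,
        0.00275785]), 'tau': array([ 5.72531353e-04, -4.31241417e+01, -2.44220048e+01,  7.18861562e-02,
        5.58011059e-02, -1.41264632e-04]), 'tool_pos': array([ 171.44480012, -495.75272154,  218.93263987]), 'tcp_rot': array([-3.14139087e+00,  1.59430123e-03, -1.23798029e+00]), 'contact_force': array([ 0.28007573, -0.04827152,  0.21267656]), 'moment': array([ 0.03526005, -0.02541689, -0.01991454]), 'grip_width': 91.93586798766712}
scene 48.495202835205625 326.50398441495327 205.02787575219529 ['img', 'vertical_fov', 'cx', 'cy', 'world_from_camera']
[[-7.820000e-01 -5.200000e-01  3.430000e-01  8.892850e+02]
 [ 6.230000e-01 -6.580000e-01  4.240000e-01  5.583020e+02]
 [ 5.000000e-03  5.450000e-01  8.380000e-01  1.053869e+03]
 [ 0.000000e+00  0.000000e+00  0.000000e+00  1.000000e+00]]
top 55.52460590172603 317.2189538802567 196.36612522884857 ['img', 'vertical_fov', 'cx', 'cy', 'world_from_camera']
[[-4.00000e-03  9.95000e-01 -9.60000e-02  4.03138e+02]
 [-1.00000e+00 -1.00000e-03  2.80000e-02  7.21650e+01]
 [ 2.80000e-02  9.60000e-02  9.95000e-01  1.04970e+03]
 [ 0.00000e+00  0.00000e+00  0.00000e+00  1.00000e+00]]
```

View pics/scene0.png

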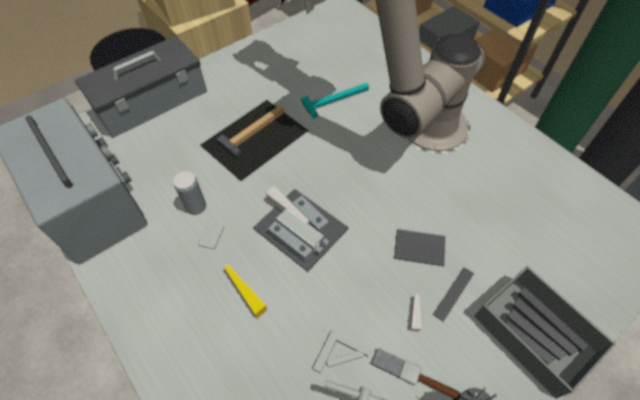

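View pics/top0.png

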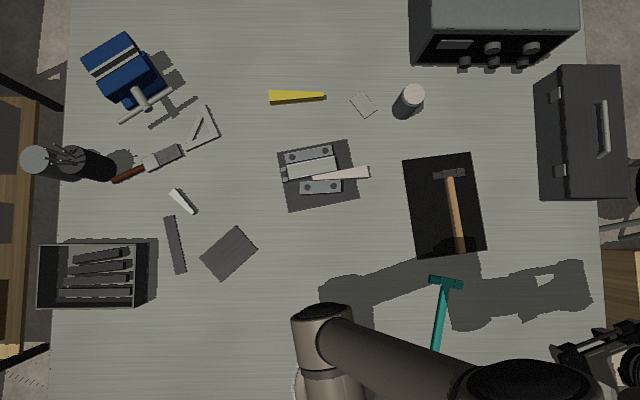

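```bash
cat > h.py <<'E'
from plant import *
import cv2,numpy as np
def W(d,p):
    M=d["world_from_camera"];return M[:3,:3]@np.asarray(p)+M[:3,3]
def f(d): return 200/np.tan(np.radians(d["vertical_fov"])/2)
def px(d,p):  # world->pixel (no distortion)
    M=d["world_from_camera"];c=M[:3,:3].T@(np.asarray(p,float)-M[:3,3])
    return np.array([d["cx"]+f(d)*c[0]/-c[2], d["cy"]-f(d)*c[1]/-c[2]])
def ray(d,u,v,z):
    M=d["world_from_camera"];r=M[:3,:3]@np.array([(u-d["cx"])/f(d),-(v-d["cy"])/f(d),-1.])
    return M[:3,3]+r*(z-M[2,3])/r[2]
E
python3 - <<'E'
from h import *
for c in("scene","top"):
    d=capture(c)
    for l in ["jig","fence","tube_center","wedge","wedge_end","hammer_grip","hammer_face","mat","can","plate"]:
        for r in spot_point(c,l)[:4]:
            p=W(d,r["position"]);print(c,l,round(r["score"],2),np.round(p),np.round(px(d,p)))
E
```

```text
scene jig 0.94 [542.  35.   3.] [305. 223.]
scene fence 0.69 [ 563. -272.   15.] [238. 156.]
scene fence 0.66 [610.  65.   8.] [292. 243.]
scene fence 0.52 [587. 514.  -1.] [416. 377.]
scene fence 0.24 [543.  32.   3.] [304. 222.]
scene tube_center 0.84 [576.  59.  33.] [300. 230.]
scene tube_center 0.28 [349. 282.  -3.] [419. 248.]
scene wedge 0.82 [784. 102.  -6.] [244. 294.]
scene wedge 0.67 [557. -18.  11.] [289. 211.]
scene wedge 0.26 [ 753. -196.    2.] [196. 208.]
scene wedge_end 0.73 [784. 172.  20.] [259. 311.]
scene wedge_end 0.72 [567. -94.  32.] [270. 191.]
scene wedge_end 0.22 [ 558. -271.   15.] [239. 155.]
scene hammer_grip 0.85 [ 509. -323.   16.] [244. 137.]
scene hammer_grip 0.22 [ 479. -313.    0.] [254. 138.]
scene hammer_grip 0.15 [543.  33.   3.] [304. 222.]
scene hammer_face 0.78 [ 561. -273.   12.] [238. 155.]
scene hammer_face 0.6 [ 279. -263.   11.] [314. 115.]
scene mat 0.86 [ 479. -318.    3.] [253. 136.]
scene can 0.83 [ 750. -197.    0.] [197. 207.]
scene can 0.65 [713. 338.  -1.] [325. 350.]
top jig 0.82 [546.  34.  -0.] [320. 181.]
top fence 0.66 [603.  71.  11.] [307. 161.]
top fence 0.29 [ 514. -327.   12.] [451. 192.]
top tube_center 0.88 [577.  58.  32.] [312. 168.]
top wedge 0.95 [561. -16.  12.] [338. 175.]
top wedge 0.81 [784. 100.   1.] [296.  98.]
top wedge_end 0.94 [570. -91.  29.] [366. 171.]
top wedge_end 0.81 [780. 184.  21.] [266.  97.]
top wedge_end 0.48 [350. 284.  -0.] [229. 253.]
top hammer_grip 0.86 [ 221. -291.   15.] [442. 301.]
top hammer_grip 0.64 [ 511. -328.   12.] [451. 193.]
top hammer_face 0.73 [ 277. -258.   13.] [428. 279.]
top hammer_face 0.71 [ 558. -272.   17.] [431. 176.]
top mat 0.83 [ 475. -312.    6.] [445. 206.]
top can 0.55 [ 750. -200.    2.] [402. 111.]
top plate 0.91 [351. 283.  -1.] [229. 253.]
```

```bash
python3 - <<'E'
from h import *
a=cv2.imread("pics/top0.png");b=cv2.imread("pics/scene0.png")
cv2.imwrite("pics/c1.png",cv2.resize(a[125:225,265:385],None,fx=6,fy=6,interpolation=2))
cv2.imwrite("pics/c2.png",cv2.resize(a[145:265,395:495],None,fx=5,fy=5,interpolation=2))
cv2.imwrite("pics/c3.png",cv2.resize(b[90:280,200:360],None,fx=3.1,fy=3.1,interpolation=2))
E
```

```text
(no output)
```

View pics/c1.png

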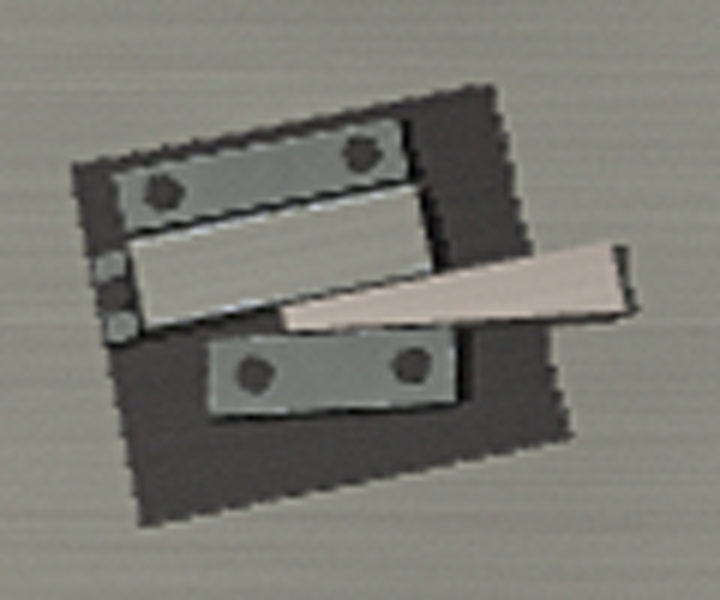

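View pics/c2.png

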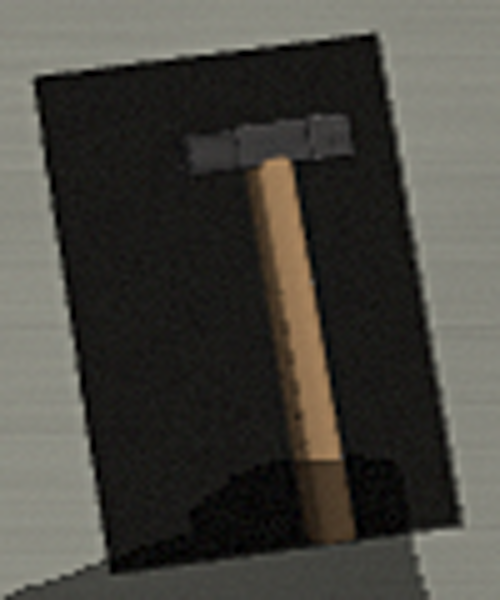

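View pics/c3.png

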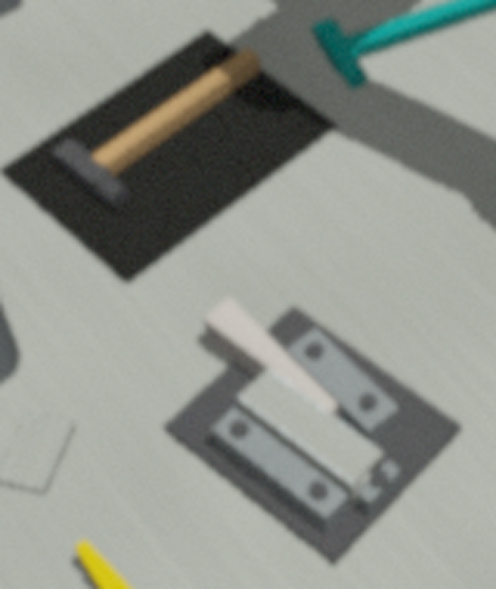

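```bash
python3 - <<'E'
from h import *
d=capture("top")
def P(L,s,o,z):
    return np.array([ray(d,(x+.5)/s-.5+o[0],(y+.5)/s-.5+o[1],z)[:2] for x,y in L])
o=(265,125)
def A(v): return np.round(np.degrees(np.arctan2(v[1],v[0])),1)
c=P([(75,163),(493,85),(573,437),(140,527)],6,o,10);print("plate",np.round(c),A(c[0]-c[1]),A(c[3]-c[2]),A(c[0]-c[3]),A(c[1]-c[2]),np.linalg.norm(c-np.roll(c,1,0),axis=1))
# jig local: TL(105,105) TR(105,-95) BR(-65,-95) BL(-65,105)
L=np.array([(105,105),(105,-95),(-65,-95),(-65,105)],float)
def fit(L,Wd):
    a=L-L.mean(0);b=Wd-Wd.mean(0);th=np.arctan2((a[:,0]*b[:,1]-a[:,1]*b[:,0]).sum(),(a*b).sum())
    R=np.array([[np.cos(th),-np.sin(th)],[np.sin(th),np.cos(th)]]);t=Wd.mean(0)-R@L.mean(0);return th,R,t
th,R,t=fit(L,c);print("jig",np.degrees(th),t,np.round(c-(L@R.T+t),1))
w=P([(283,308),(287,331),(612,243),(627,314)],6,o,46);print("wedge top",np.round(w),"jigframe",np.round((w-t)@R,1)); print(A(w[0]-w[2]))
tb=P([(133,243),(416,187),(433,270),(145,327)],6,o,50);print("tube jigframe",np.round((tb-t)@R,1))
fe=P([(128,232),(410,182)],6,o,42);print("fence jigframe",np.round((fe-t)@R,1))
o=(395,145)
h=P([(187,154),(350,134)],5,o,22);print("head",np.round(h),A(h[0]-h[1]))
q=P([(272,165),(330,540)],5,o,27);print("handle",np.round(q),A(q[0]-q[1]))
m=P([(36,78),(378,34),(463,523),(112,573)],5,o,4);print("mat",np.round(m),m.mean(0),A(m[0]-m[1]),A(m[0]-m[3]))
for c in("top","scene"):
  d=capture(c)
  for l in ["hammer_grip","hammer_face","wedge_end","wedge"]:
    for r in search_frame(c,l)[:3]+spot_point(c,l)[:3]: print(c,l,round(r["score"],2),np.round(W(d,r["position"])))
E
```

```text
plate [[628. 153.]
 [665. -41.]
 [500. -76.]
 [459. 123.]] 100.9 101.6 10.3 12.0 [171.17782178 197.71001335 168.54575746 202.73480487]
jig 11.207084173429335 [544.53593008  31.20428583] [[ 0.7 -1.2]
 [-0.8  0.9]
 [ 1.1 -1.1]
 [-1.   1.3]]
wedge top [[555.  58.]
 [544.  56.]
 [584. -89.]
 [552. -96.]] jigframe [[  15.2   24.3]
 [   4.7   24.6]
 [  15.4 -126. ]
 [ -17.3 -125.8]]
101.3
tube jigframe [[ 56.1  84. ]
 [ 56.5 -44.4]
 [ 18.4 -44.3]
 [ 18.2  85.9]]
fence jigframe [[ 62.9  85.3]
 [ 60.8 -43.1]]
head [[ 560. -274.]
 [ 571. -365.]] 97.0
handle [[ 553. -319.]
 [ 349. -343.]] 6.7
mat [[ 606. -196.]
 [ 631. -391.]
 [ 357. -427.]
 [ 330. -231.]] [ 481.00944142 -311.15744108] 97.4 7.2
top hammer_grip 0.73 [599. 487.  21.]
top hammer_grip 0.7 [ 221. -282.   26.]
top hammer_grip 0.59 [ 493. -330.   24.]
top hammer_grip 0.96 [ 511. -327.   18.]
top hammer_grip 0.89 [ 219. -294.   14.]
top hammer_face 0.88 [ 495. -329.   29.]
top hammer_face 0.75 [ 218. -282.   24.]
top hammer_face 0.61 [ 474. -299.    9.]
top hammer_face 0.84 [ 562. -272.   18.]
top hammer_face 0.59 [ 279. -256.   11.]

[... 312 characters left out ...]
]
top wedge 0.65 [559. -14.  16.]
scene hammer_grip 0.89 [ 202. -277.   24.]
scene hammer_grip 0.8 [ 503. -328.   25.]
scene hammer_grip 0.17 [578.  67.  51.]
scene hammer_grip 0.7 [ 512. -326.   15.]
scene hammer_grip 0.69 [ 218. -292.   16.]
scene hammer_face 0.98 [ 504. -324.   21.]
scene hammer_face 0.96 [ 201. -281.   24.]
scene hammer_face 0.78 [ 278. -261.   12.]
scene hammer_face 0.7 [ 557. -272.   13.]
scene wedge_end 0.69 [785. 127.  37.]
scene wedge_end 0.6 [561. -38.  48.]
scene wedge_end 0.72 [570. -91.  32.]
scene wedge_end 0.72 [787. 173.  19.]
scene wedge 0.84 [560. -36.  48.]
scene wedge 0.57 [787. 128.  35.]
scene wedge 0.94 [787. 103.  -0.]
scene wedge 0.8 [553. -17.   9.]
```

Crop shows the brown-handled hammer on the black mat (top view, head ≈ px (449,173), grip ≈ (451,193)); the other hammer at (442,300) is turquoise and off the mat, so it's excluded. The pale aluminium wedge is in the jig (thick end ≈ (367,171)); the yellow one at (296,98) is excluded. Jig yaw is 11.2°, hammer yaw about 7°.

```bash
python3 -m handwheel '{"translation":[[0.283,0.141,-0.08],[0.283,0.141,-0.08],[0.283,0.141,-0.08],[0.283,0.141,-0.08],[0.283,0.141,-0.08],[0.283,0.141,-0.08],[0.283,0.141,-0.08],[0.283,0.141,-0.08]],"twist":[-0.035,-0.035,-0.035,-0.035,0,0,0,0]}' 110
```

```text
time: 3.15
tool_pos: [518.7, -324.3, 122.2]
tcp_rot: [-3.141, -0.006, -1.473]
contact_force: [0.4, -0.4, 0.3]
grip_width: 52.4
```

```bash
python3 -m handwheel '{"translation":[[-0.05,-0.015,-0.15],[0,0,-0.15],[0,0,-0.15],[0,0,-0.1],[0,0,-0.04],[0,0,0],[0,0,0],[0,0,0]],"twist":[0.015,0,0,0,0,0,0,0]}'; python3 - <<'E'
from h import *
d=capture("top");cv2.imwrite("pics/t1.png",cv2.resize(d["img"][120:280,380:520,::-1],None,fx=4,fy=3.7,interpolation=2));
for p in [(511,-327,28)]: print(px(d,p))
d=capture("scene");cv2.imwrite("pics/s1.png",cv2.resize(d["img"][80:200,180:340,::-1],None,fx=4,fy=4,interpolation=2))
E
```

```text
time: 4.15
tool_pos: [515.5, -324.4, 31.4]
tcp_rot: [-3.138, -0.008, -1.442]
contact_force: [0.8, -0.2, -1.0]
grip_width: 52.2
[452.59376522 192.77622211]
```

View pics/s1.png

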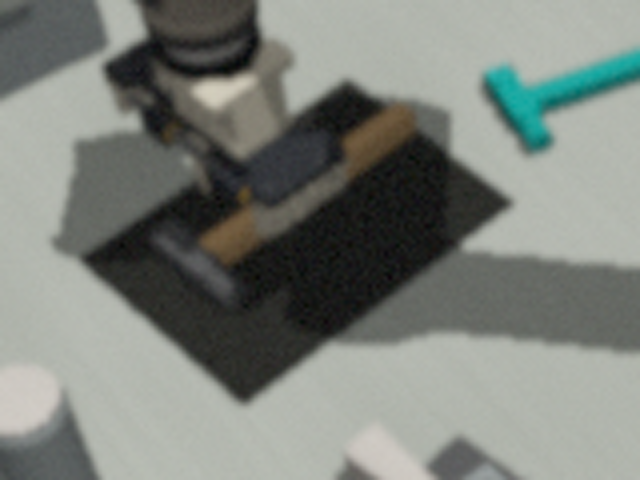

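View pics/t1.png

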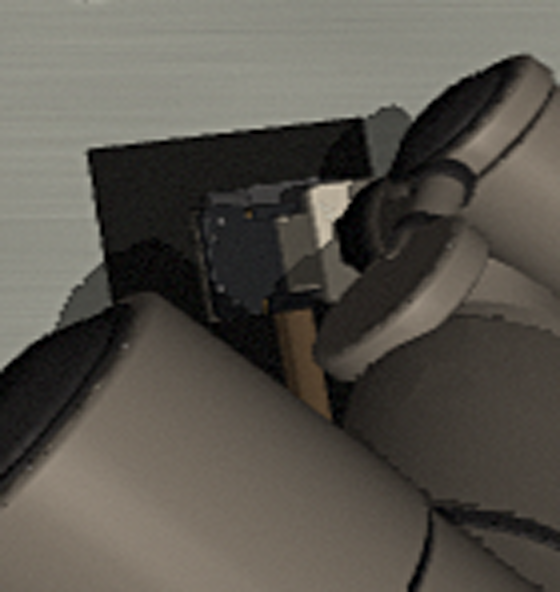

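Fingers straddle the handle (scene crop), clear of the head. Lowering 3 mm and closing.

```bash
python3 -m handwheel '{"translation":[[0,0,-0.02],[0,0,-0.005],[0,0,0],[0,0,0],[0,0,0],[0,0,0],[0,0,0],[0,0,0]],"twist":[0,0,0,0,0,0,0,0]}' 255
```

```text
time: 5.25
tool_pos: [515.6, -324.5, 27.7]
tcp_rot: [-3.138, -0.008, -1.442]
contact_force: [0.6, -0.2, -0.2]
grip_width: 0.5
```

```bash
python3 - <<'E'
from h import *
d=capture("scene");cv2.imwrite("pics/s2.png",cv2.resize(d["img"][80:200,180:340,::-1],None,fx=4,fy=4,interpolation=2))
E
```

```text
(no output)
```

View pics/s2.png

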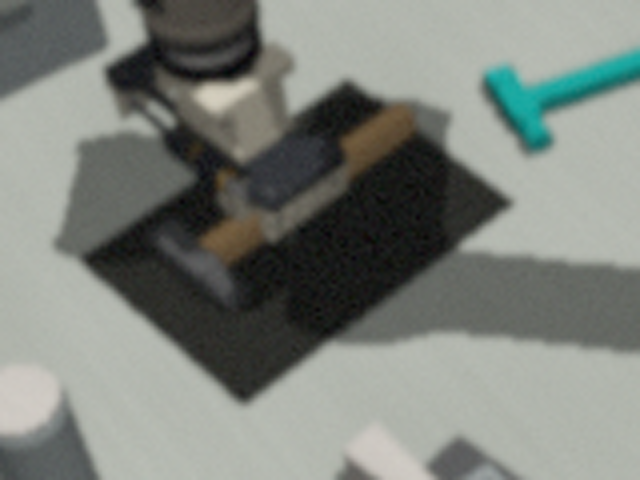

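```bash
python3 -m handwheel '{"translation":[[0,0,0.1],[0,0,0.1],[0,0,0.1],[0,0,0.1],[0,0,0.1],[0,0,0],[0,0,0],[0,0,0]],"twist":[0,0,0,0,0,0,0,0]}'; python3 - <<'E'
from h import *
d=capture("scene");cv2.imwrite("pics/s3.png",cv2.resize(d["img"][60:210,180:340,::-1],None,fx=4,fy=4,interpolation=2))
E
```

```text
time: 6.3
tool_pos: [515.9, -324.6, 109.4]
tcp_rot: [-3.137, -0.01, -1.442]
contact_force: [-0.1, 0.7, -0.4]
grip_width: 0.1
```

View pics/s3.png

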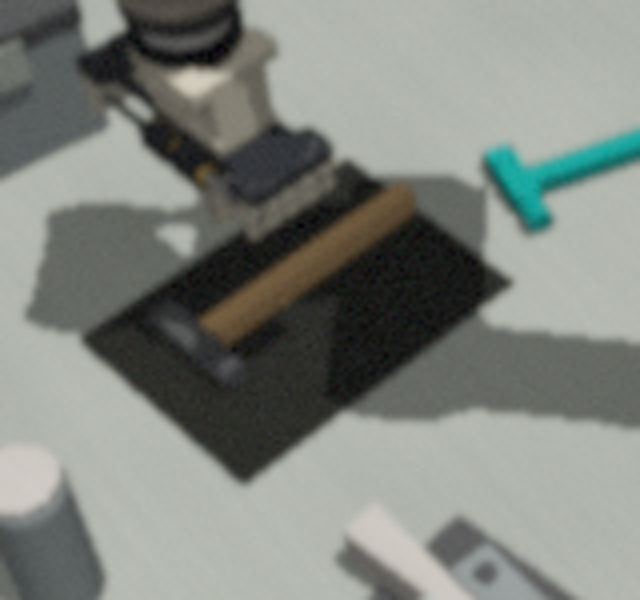

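```bash
python3 - <<'E'
from h import *
d=capture("scene");cv2.imwrite("pics/s4.png",cv2.resize(d["img"][70:150,190:290,::-1],None,fx=7,fy=7,interpolation=2))
print(px(d,(516,-324.6,109)),px(d,(516,-324.6,87)))
for l in ("hammer_grip","hammer_face"):
    for r in spot_point("scene",l)[:2]: print(l,round(r["score"],2),np.round(W(d,r["position"])))
d=capture("top");cv2.imwrite("pics/t4.png",cv2.resize(d["img"][120:280,380:520,::-1],None,fx=4,fy=3.7,interpolation=2));
print(px(d,(516,-324.6,109)),get_obs()["joint_positions"])
E
```

```text
[236.58101044 116.00615489] [237.80899127 121.31334233]
hammer_grip 0.6 [ 214. -291.   16.]
hammer_face 0.64 [ 282. -262.    9.]
[463.86508162 187.41944301] [-0.68576848  0.58918373  1.43802617 -0.00319428  1.10357172  0.75807004]
```

View pics/s4.png

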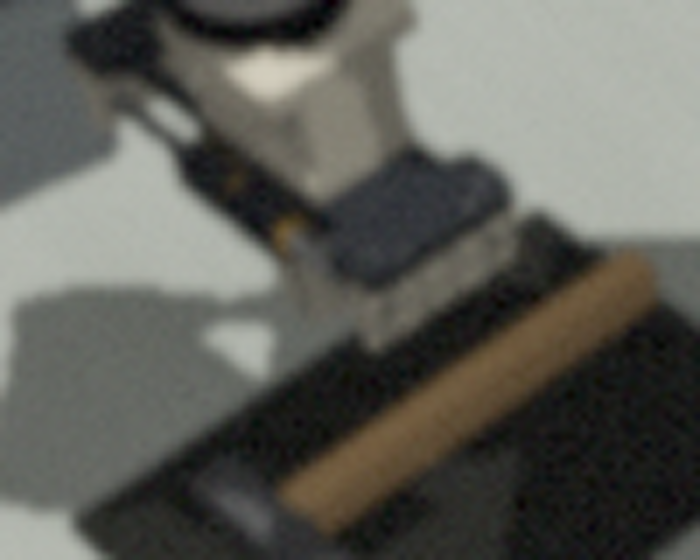

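View pics/t4.png

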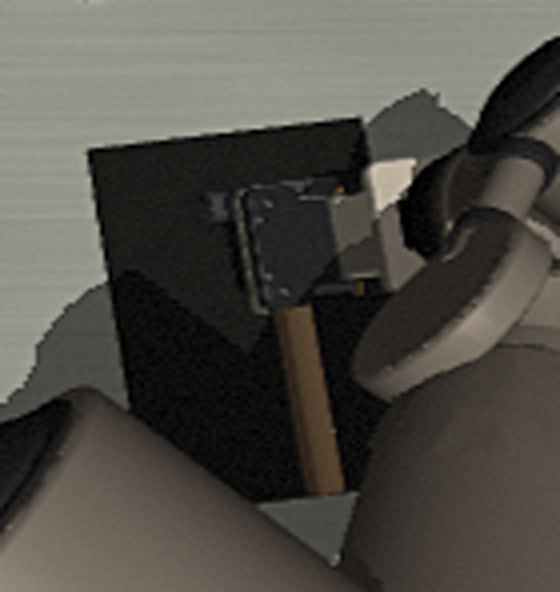

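```bash
python3 - <<'E'
from h import *
o=get_obs();T=np.array(o["tool_pos"]);yaw=o["tcp_rot"][2]
ax=np.array([np.cos(yaw),np.sin(yaw),0]);ay=np.array([-np.sin(yaw),np.cos(yaw),0])
def box(img,d,s,hx,hy,z0,z1,off,col):
    P=[T*[1,1,0]+ax*a*hx+ay*b*hy+[0,0,z] for z in(z0,z1) for a,b in((-1,-1),(1,-1),(1,1),(-1,1))]
    q=[tuple(int(v) for v in (px(d,p)-off)*s) for p in P]
    for i in range(4):
        for a,b in((i,(i+1)%4),(i+4,(i+1)%4+4),(i,i+4)): cv2.line(img,q[a],q[b],col,1)
for c,off,sz in(("scene",(180,20),(160,140)),("top",(380,100),(140,180))):
    d=capture(c);s=4.;im=cv2.resize(d["img"][off[1]:off[1]+sz[1],off[0]:off[0]+sz[0],::-1],None,fx=s,fy=s)
    im=np.ascontiguousarray(np.clip(im.astype(int)*1.5,0,255).astype(np.uint8));z=T[2]
    if c=="top": im=im[:600]
    im=im[:580]
    box(im,d,s,19,9.5,z-22,z+44,np.array(off),(0,0,255));box(im,d,s,95,37.5,z+44,z+100,np.array(off),(0,255,0))
    cv2.imwrite(f"pics/ov_{c}.png",im)
E
```

```text
(no output)
```

View pics/ov_scene.png

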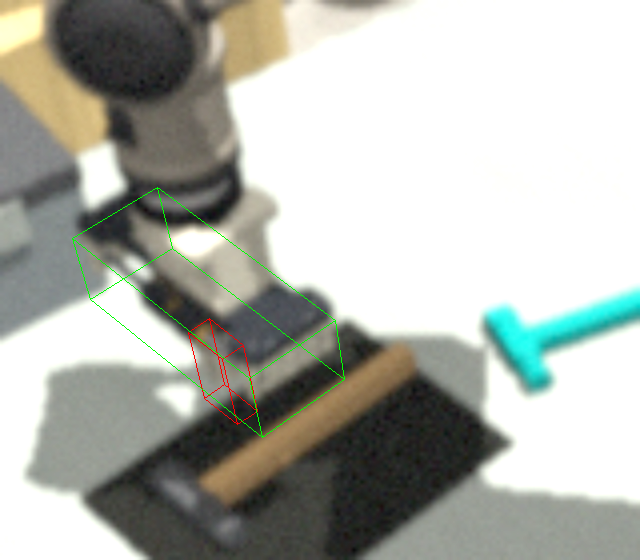

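View pics/ov_top.png

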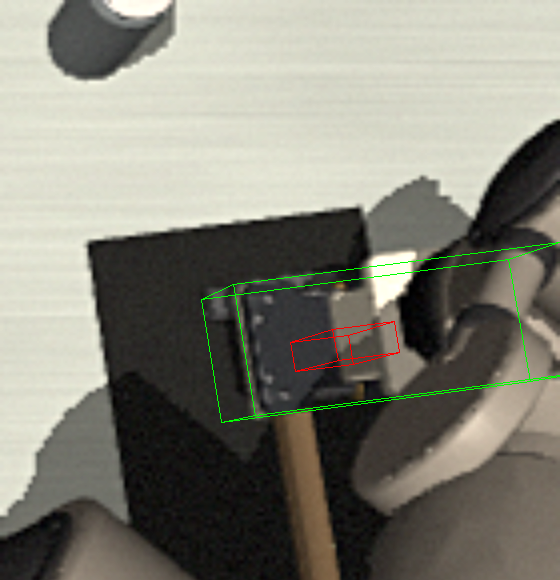

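```bash
python3 - <<'E'
from h import *
d=capture("scene");im=d["img"][95:145,215:285,::-1].astype(float)
im=np.clip((im/255)**0.5*255,0,255).astype(np.uint8)
cv2.imwrite("pics/s5.png",cv2.resize(im,None,fx=11,fy=11,interpolation=cv2.INTER_CUBIC))
a=cv2.imread("pics/s2.png").astype(float);a=cv2.resize(np.clip((a/255)**.5*255,0,255).astype(np.uint8)[100:320,100:400],None,fx=2.6,fy=2.6);cv2.imwrite("pics/s2b.png",a)
T=(516,-324.6,0)
for z in (87,109,150):print(z,(px(d,(516,-324.6,z))-[215,95])*11)
E
```

```text
87 [250.898904   289.44676563]
109 [237.39111479 231.06770379]
150 [211.16242291 117.71041024]
```

View pics/s5.png

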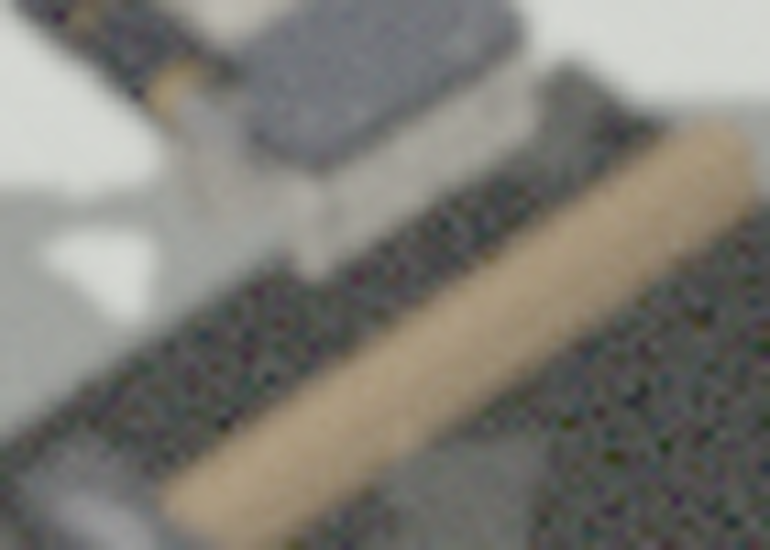

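View pics/s2b.png

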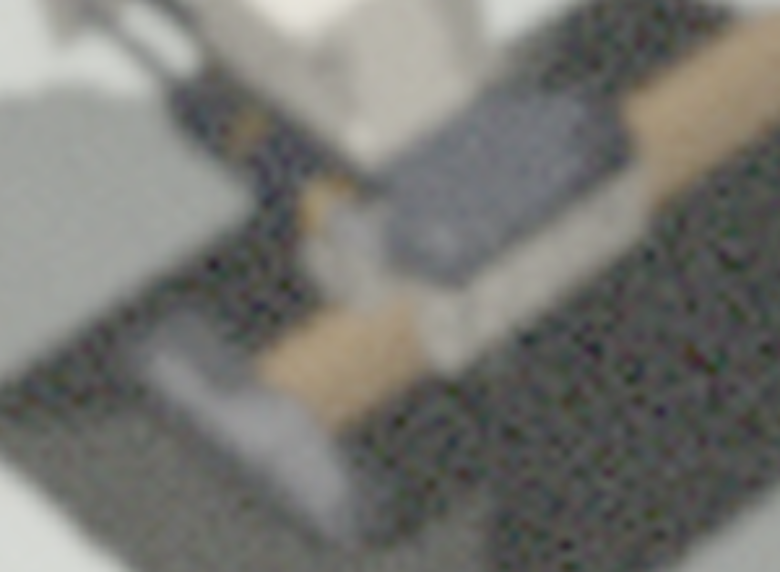

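```bash
python3 - <<'E'
from h import *
a=capture("scene");b=capture("top")
def R(d,u,v):
    M=d["world_from_camera"];r=M[:3,:3]@np.array([(u-d["cx"])/f(d),-(v-d["cy"])/f(d),-1.]);return M[:3,3],r/np.linalg.norm(r)
def tri(p,q):
    (o1,r1),(o2,r2)=R(a,*p),R(b,*q);s=np.linalg.lstsq(np.c_[r1,-r2],o2-o1,rcond=None)[0]
    x,y=o1+s[0]*r1,o2+s[1]*r2;return np.round((x+y)/2),round(np.linalg.norm(x-y),1)
print(tri((243.6,110.5),(441.2,170.5)),tri((243.6,120.3),(439.5,169)))
for z in (60,87,109,130,150): print(z,ray(a,243.6,120.3,z).round(),ray(b,440,169,z).round())
E
```

```text
(array([ 538., -225.,  224.]), np.float64(5.0)) (array([ 545., -230.,  190.]), np.float64(12.3))
60 [ 489. -342.   60.] [ 571. -283.   60.]
87 [ 500. -317.   87.] [ 567. -273.   87.]
109 [ 509. -298.  109.] [ 563. -266.  109.]
130 [ 518. -279.  130.] [ 559. -258.  130.]
150 [ 526. -260.  150.] [ 556. -251.  150.]
```

```bash
python3 -m handwheel '{"translation":[[-0.02,-0.01,-0.13],[0,0,-0.13],[0,0,-0.13],[0,0,-0.1],[0,0,-0.04],[0,0,-0.01],[0,0,-0.01],[0,0,0]],"twist":[0,0,0,0,0,0,0,0]}' 110; python3 - <<'E'
from h import *
d=capture("scene")
im=d["img"][95:165,205:285,::-1].astype(float);im=np.clip((im/255)**0.5*255,0,255).astype(np.uint8)
cv2.imwrite("pics/s6.png",cv2.resize(im,None,fx=8,fy=8,interpolation=cv2.INTER_CUBIC))
E
```

```text
time: 7.8
tool_pos: [514.5, -327.5, 27.0]
tcp_rot: [-3.132, -0.014, -1.442]
contact_force: [1.0, 0.4, -0.4]
grip_width: 52.1
```

View pics/s6.png

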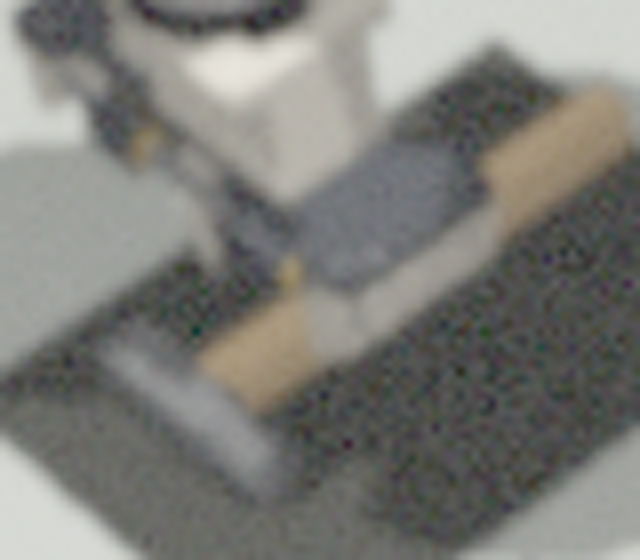

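```bash
python3 - <<'E'
from h import *
d=capture("scene")
for y0 in(-26,-45):
  for z in (5,15,25,30,40,50):
    p=np.array([514.5,-327.5,z])+np.array([0.13,-0.99,0])*(-y0)
    for s in(-9.5,9.5): print(y0,z,s,np.round((px(d,p+np.array([0.99,0.13,0])*s)-[205,95])*8))
E
```

```text
-26 5 -9.5 [272. 305.]
-26 5 9.5 [234. 331.]
-26 15 -9.5 [268. 287.]
-26 15 9.5 [230. 313.]
-26 25 -9.5 [264. 269.]
-26 25 9.5 [226. 296.]
-26 30 -9.5 [261. 261.]
-26 30 9.5 [223. 287.]
-26 40 -9.5 [257. 243.]
-26 40 9.5 [219. 269.]
-26 50 -9.5 [253. 224.]
-26 50 9.5 [214. 251.]
-45 5 -9.5 [241. 279.]
-45 5 9.5 [203. 305.]
-45 15 -9.5 [237. 262.]
-45 15 9.5 [199. 288.]
-45 25 -9.5 [232. 244.]
-45 25 9.5 [194. 270.]
-45 30 -9.5 [230. 235.]
-45 30 9.5 [192. 261.]
-45 40 -9.5 [226. 217.]
-45 40 9.5 [187. 243.]
-45 50 -9.5 [221. 199.]
-45 50 9.5 [183. 225.]
```

```bash
python3 -m handwheel '{"translation":[[0,0,-0.03],[0,0,-0.03],[0,0,-0.03],[0,0,0],[0,0,0],[0,0,0],[0,0,0],[0,0,0]],"twist":[0,0,0,0,0,0,0,0]}'; python3 - <<'E'
from h import *
d=capture("scene")
im=d["img"][95:165,205:285,::-1].astype(float);im=np.clip((im/255)**0.5*255,0,255).astype(np.uint8)
cv2.imwrite("pics/s7.png",cv2.resize(im,None,fx=8,fy=8,interpolation=cv2.INTER_CUBIC))
E
```

```text
time: 8.9
tool_pos: [514.7, -327.6, 13.1]
tcp_rot: [-3.132, -0.015, -1.442]
contact_force: [0.9, 0.4, -0.6]
grip_width: 52.4
```

View pics/s7.png

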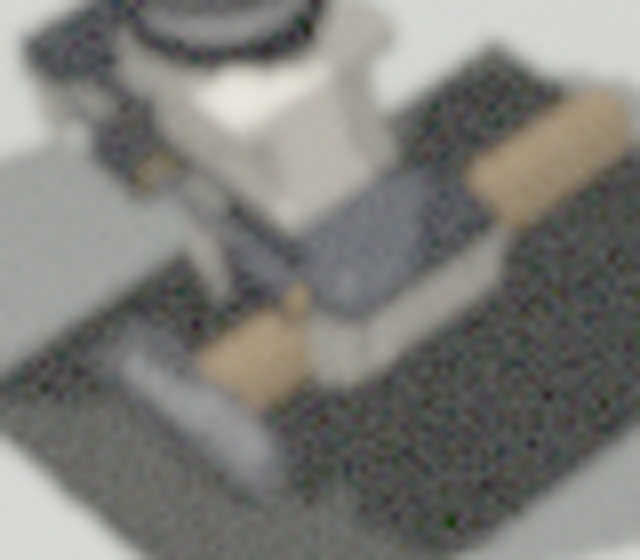

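```bash
python3 -m handwheel '{"translation":[[0,0,-0.03],[0,0,-0.03],[0,0,0],[0,0,0],[0,0,0],[0,0,0],[0,0,0],[0,0,0]],"twist":[0,0,0,0,0,0,0,0]}' 255; python3 - <<'E'
from h import *
d=capture("scene")
im=d["img"][95:165,205:285,::-1].astype(float);im=np.clip((im/255)**0.5*255,0,255).astype(np.uint8)
cv2.imwrite("pics/s8.png",cv2.resize(im,None,fx=8,fy=8,interpolation=cv2.INTER_CUBIC))
E
```

```text
time: 9.95
tool_pos: [514.4, -327.1, 3.3]
tcp_rot: [-3.133, -0.014, -1.442]
contact_force: [0.3, -0.6, 1.1]
grip_width: 20.0
```

View pics/s8.png

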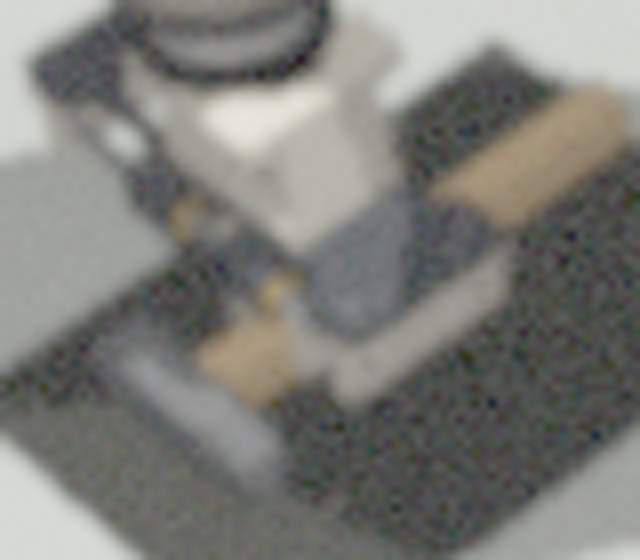

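Handle gripped (20.0 mm). The reported z runs about 25 mm low compared with the pictures, so I go by the pictures. Next: lift, carry over, and turn to the jig's heading.

```bash
python3 -m handwheel '{"translation":[[0,0,0.12],[0,0,0.15],[0,0,0.1],[0.033,0.22,0],[0.033,0.22,0],[0.033,0.22,0],[0.033,0.2,0],[0,0,0]],"twist":[0,0,0,0.012,0.012,0.012,0.01,0]}'; python3 - <<'E'
from h import *
for c,o,s in(("scene",(200,90),5),("top",(300,110),4)):
    d=capture(c);im=d["img"][o[1]:o[1]+(115 if c=="scene" else 140),o[0]:o[0]+(150),::-1].astype(float);im=np.clip((im/255)**0.5*255,0,255).astype(np.uint8)
    cv2.imwrite(f"pics/{c}9.png",cv2.resize(im,None,fx=s,fy=s,interpolation=cv2.INTER_CUBIC))
    for l in("hammer_face","wedge_end"):
        for r in spot_point(c,l)[:3]: print(c,l,round(r["score"],2),np.round(W(d,r["position"])))
E
```

```text
time: 11.0
tool_pos: [533.7, -195.3, 64.8]
tcp_rot: [-3.132, -0.015, -1.369]
contact_force: [0.3, -0.1, -2.8]
grip_width: 20.0
scene hammer_face 0.7 [ 575. -137.   74.]
scene hammer_face 0.57 [ 280. -261.   13.]
scene wedge_end 0.87 [567. -90.  30.]
scene wedge_end 0.62 [784. 173.  21.]
top hammer_face 0.57 [ 577. -144.   81.]
top wedge_end 0.77 [567. -93.  30.]
top wedge_end 0.68 [783. 182.  19.]
top wedge_end 0.66 [600.  71.  11.]
```

View pics/scene9.png

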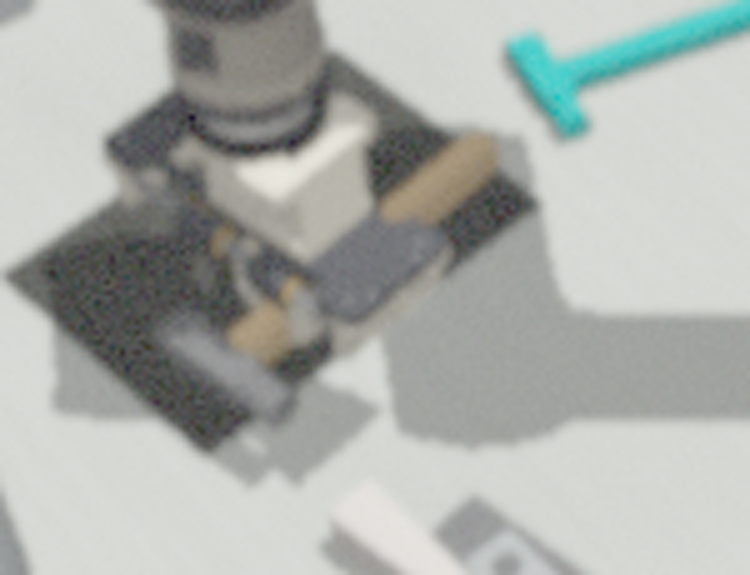

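View pics/top9.png

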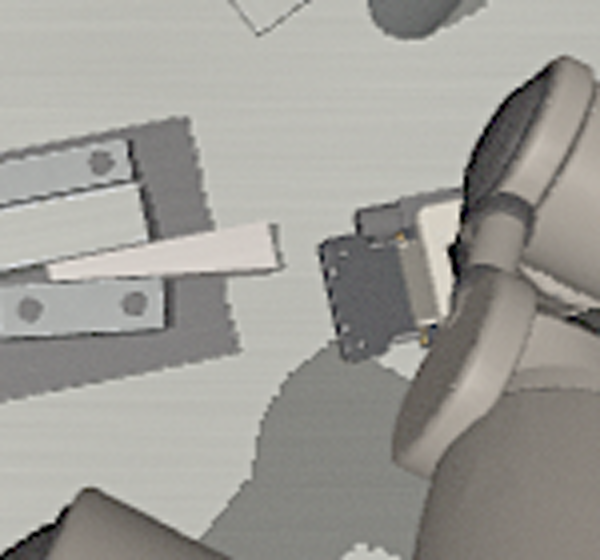

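```bash
python3 -m handwheel '{"translation":[[0.013,0,-0.08],[0,0,-0.08],[0,0,-0.08],[0,0,-0.07],[0,0,-0.01],[-0.013,0.065,0],[-0.013,0.065,0],[0,0,0]],"twist":[0,0,0,0,0,0,0,0]}'; python3 - <<'E'
from h import *
for c in("scene","top"):
    d=capture(c)
    for l in("hammer_face","wedge_end"):
        for r in spot_point(c,l)[:2]: print(c,l,round(r["score"],2),np.round(W(d,r["position"])))
o=(230,130)
d=capture("scene");im=d["img"][o[1]:o[1]+100,o[0]:o[0]+120,::-1].astype(float);im=np.clip((im/255)**0.5*255,0,255).astype(np.uint8)
cv2.imwrite("pics/s10.png",cv2.resize(im,None,fx=5.8,fy=5.8,interpolation=cv2.INTER_CUBIC))
E
```

```text
time: 12.3
tool_pos: [530.5, -178.1, 12.0]
tcp_rot: [-3.133, -0.014, -1.375]
contact_force: [0.1, 0.1, -4.0]
grip_width: 20.1
scene hammer_face 0.82 [ 574. -122.   21.]
scene hammer_face 0.82 [ 280. -261.   13.]
scene wedge_end 0.66 [568. -92.  31.]
scene wedge_end 0.56 [782. 175.  19.]
top hammer_face 0.64 [ 574. -128.   27.]
top wedge_end 0.91 [782. 183.  19.]
top wedge_end 0.79 [568. -92.  28.]
```

View pics/s10.png

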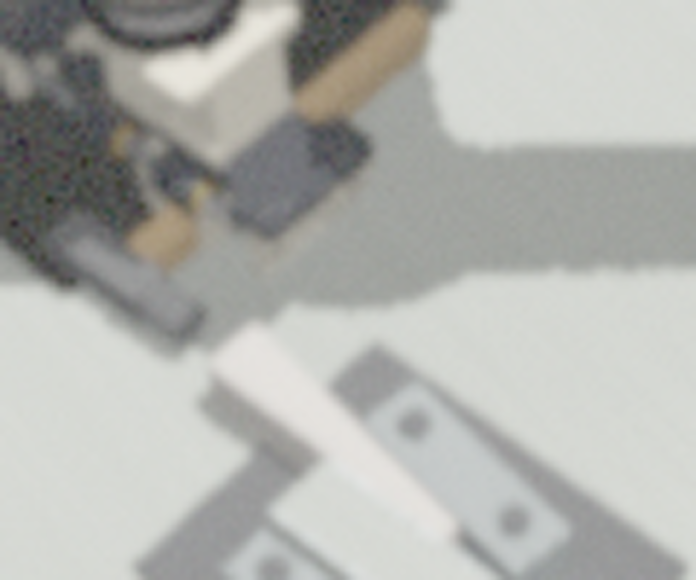

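```bash
python3 -m handwheel '{"translation":[[0.01,0,0.03],[0,0,0],[-0.024,0.12,0],[-0.039,0.196,0],[0.039,-0.196,0],[0.01,-0.05,0],[0,0,0],[0,0,0]],"twist":[0,0,0,0,0,0,0,0]}'; cat > look.py <<'E'
from h import *
import sys
n=sys.argv[1]
for c in("scene","top"):
    d=capture(c)
    for l in("hammer_face","wedge_end")[(0 if len(sys.argv)<3 else 2):]:
        for r in spot_point(c,l)[:3]:
            p=W(d,r["position"])
            if abs(p[0]-570)<40: print(c,l,round(r["score"],2),np.round(p))
    o,w,h=((230,130),120,100) if c=="scene" else ((265,120),150,105)
    im=d["img"][o[1]:o[1]+h,o[0]:o[0]+w,::-1].astype(float);im=np.clip((im/255)**0.6*255,0,255).astype(np.uint8)
    cv2.imwrite(f"pics/{c}_{n}.png",cv2.resize(im,None,fx=5,fy=5,interpolation=cv2.INTER_CUBIC))
E
python3 look.py 11
```

```text
time: 13.65
tool_pos: [528.4, -163.5, 16.2]
tcp_rot: [-3.135, -0.012, -1.376]
contact_force: [0.6, -0.2, -4.6]
grip_width: 19.7
scene hammer_face 0.93 [ 571. -109.   28.]
scene wedge_end 0.55 [562. -74.  31.]
top hammer_face 0.64 [ 574. -108.   30.]
top wedge_end 0.62 [567. -72.  30.]
```

View pics/scene_11.png

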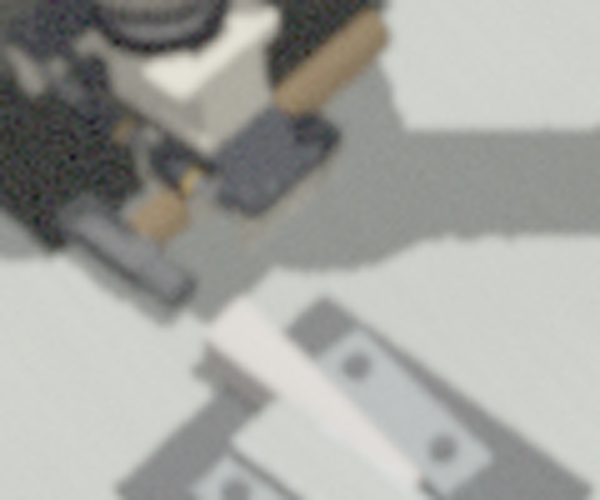

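View pics/top_11.png

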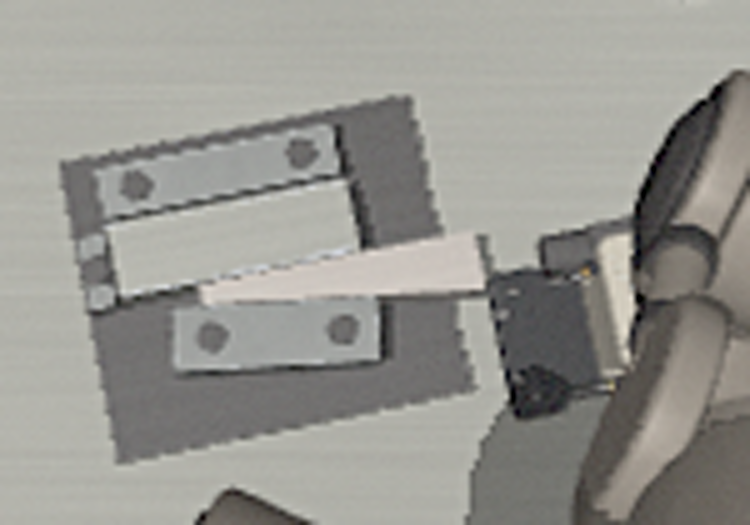

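```bash
python3 -m handwheel '{"translation":[[-0.02,0.12,0],[-0.034,0.17,0],[0.039,-0.196,0],[0.013,-0.065,0],[-0.024,0.12,0],[-0.034,0.17,0],[0.039,-0.196,0],[0.01,-0.05,0]],"twist":[0,0,0,0,0,0,0,0]}'; python3 look.py 12
```

```text
time: 14.95
tool_pos: [524.3, -142.7, 16.1]
tcp_rot: [-3.136, -0.009, -1.374]
contact_force: [-0.2, 0.6, -3.1]
grip_width: 19.8
scene hammer_face 0.78 [569. -87.  23.]
scene wedge_end 0.7 [609.  63.   7.]
top hammer_face 0.39 [602.  71.   9.]
top hammer_face 0.36 [564. -51.  30.]
top wedge_end 0.58 [566. -49.  29.]
```

View pics/scene_12.png

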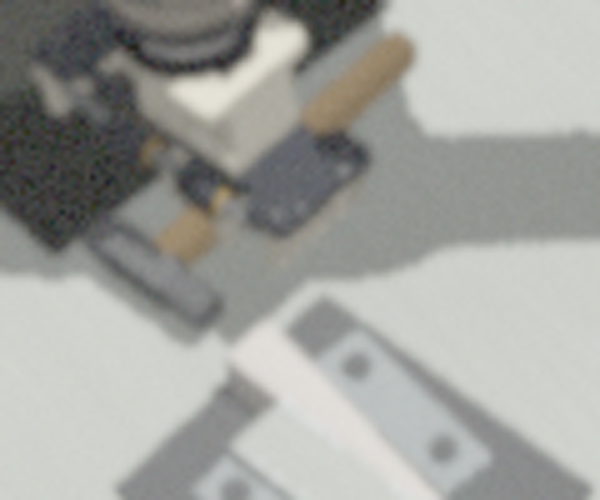

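View pics/top_12.png

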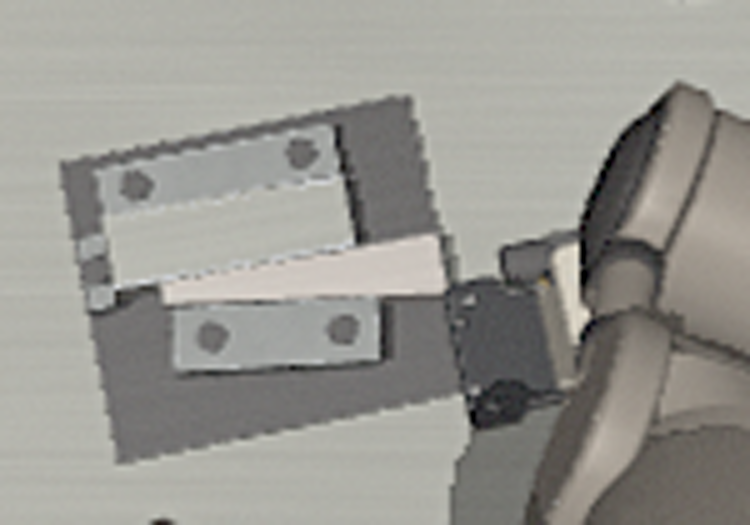

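```bash
python3 -m handwheel '{"translation":[[-0.022,0.12,0],[-0.034,0.17,0],[0.039,-0.196,0],[0.013,-0.065,0],[-0.024,0.12,0],[-0.034,0.17,0],[0.039,-0.196,0],[0.01,-0.05,0]],"twist":[0,0,0,0,0,0,0,0]}'; python3 look.py 13
```

```text
time: 16.25
tool_pos: [518.9, -120.6, 15.8]
tcp_rot: [-3.139, -0.006, -1.371]
contact_force: [-0.8, 1.3, -3.1]
grip_width: 19.9
scene hammer_face 0.89 [561. -68.  25.]
scene hammer_face 0.2 [580.  61.  32.]
scene wedge_end 0.72 [563. -33.  31.]
top hammer_face 0.51 [562. -65.  29.]
top wedge_end 0.6 [565. -32.  30.]
```

View pics/scene_13.png

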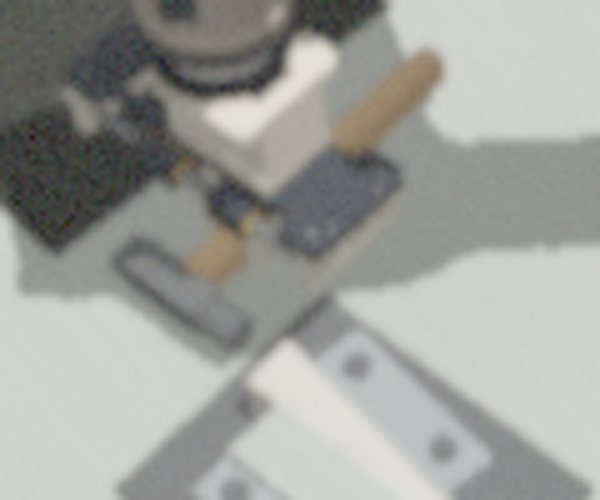

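View pics/top_13.png

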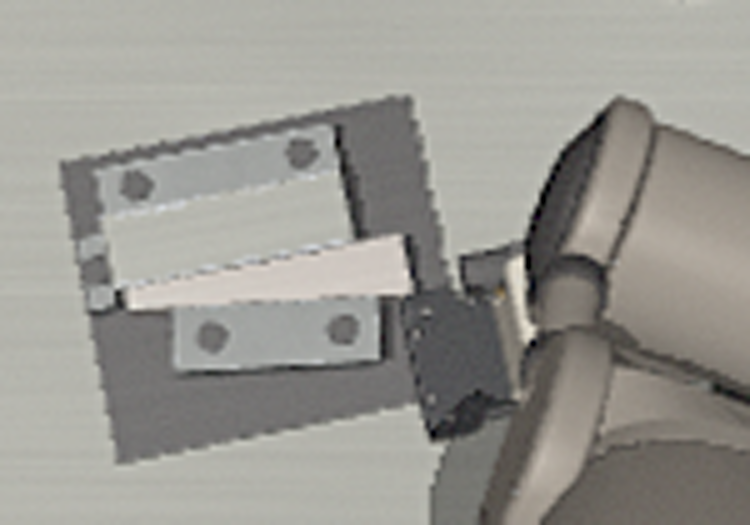

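```bash
python3 -m handwheel '{"translation":[[-0.015,0.12,0],[-0.034,0.16,0],[0.039,-0.196,0],[0.01,-0.05,0],[0,0,0],[0,0,0],[0,0,0],[0,0,0]],"twist":[0,0,0,0,0,0,0,0]}'; python3 look.py 14
```

```text
time: 17.55
tool_pos: [513.3, -112.6, 15.1]
tcp_rot: [3.133, -0.008, -1.365]
contact_force: [-0.2, -0.4, -4.6]
grip_width: 19.9
scene hammer_face 0.74 [561. -56.  22.]
scene hammer_face 0.24 [566. -34.  29.]
scene wedge_end 0.86 [559. -34.  29.]
scene wedge_end 0.69 [588. 513.  -1.]
top hammer_face 0.64 [559. -55.  24.]
top wedge_end 0.84 [565. -34.  29.]
top wedge_end 0.21 [546.  34.   3.]
```

View pics/top_14.png

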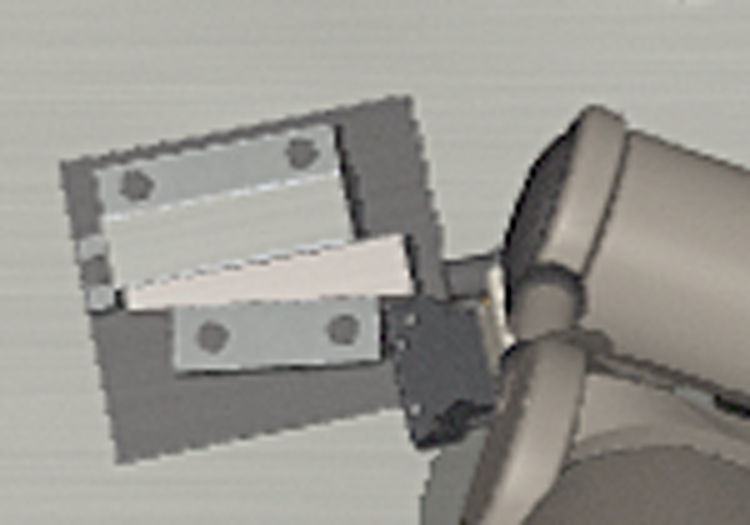

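```bash
python3 -m handwheel '{"translation":[[0.02,-0.07,0.005],[-0.02,0.1,0],[-0.032,0.16,0],[0.039,-0.196,0],[0.02,-0.1,0],[0.02,-0.05,0],[0,0,0],[0,0,0]],"twist":[0,0,0,0,0,0,0,0]}'; python3 look.py 15
```

```text
time: 18.85
tool_pos: [519.9, -137.8, 15.8]
tcp_rot: [3.132, -0.008, -1.367]
contact_force: [0.0, 0.7, -4.5]
grip_width: 19.8
scene hammer_face 0.73 [569. -82.  22.]
scene wedge_end 0.9 [561. -34.  30.]
top hammer_face 0.46 [568. -82.  26.]
top wedge_end 0.97 [565. -30.  28.]
```

View pics/top_15.png

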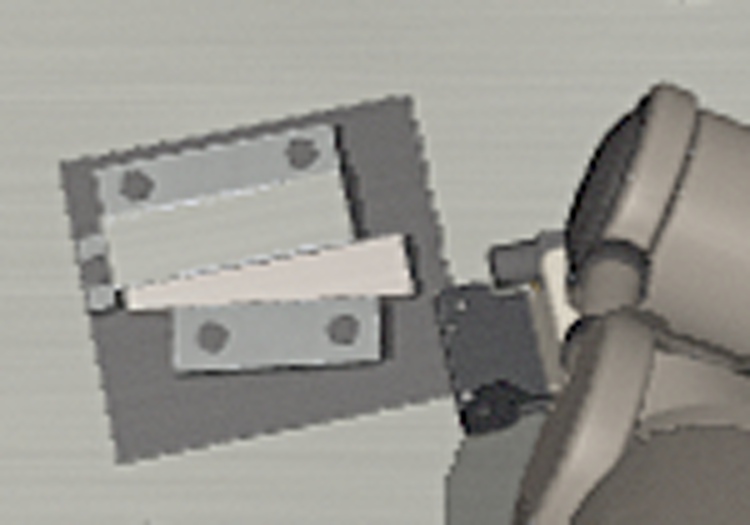

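View pics/scene_15.png

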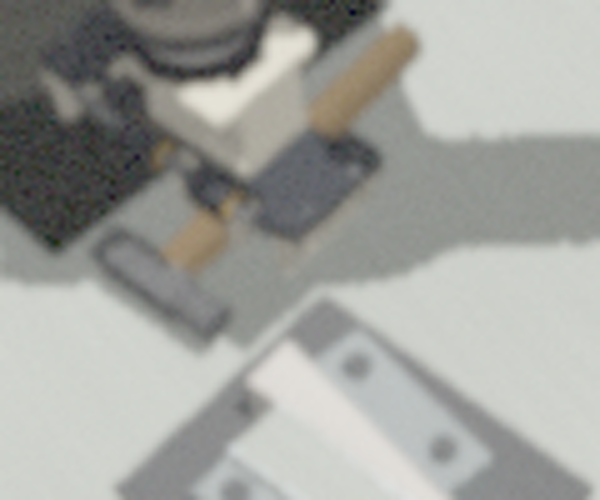

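```bash
python3 - <<'E'
import cv2,numpy as np
a=[cv2.imread(f"pics/top_{i}.png").astype(float)[90:320,50:420] for i in (13,14,15)]
for i in(1,2): print(np.abs(a[i]-a[0])[:, :350].mean(), cv2.phaseCorrelate(cv2.cvtColor(a[0].astype(np.float32),6)[130:220,80:340],cv2.cvtColor(a[i].astype(np.float32),6)[130:220,80:340]))
cv2.imwrite("pics/z15.png",cv2.resize(np.vstack([a[0][120:220,60:370],a[1][120:220,60:370],a[2][120:220,60:370]]),None,fx=2,fy=2))
E
```

```text
1.6888198757763975 ((-0.0039067818417208855, 0.09828117407578674), 0.8149951328858427)
1.7220621118012422 ((-0.04949573152558173, -0.0005705621922587056), 0.8553681930102438)[ WARN:0@0.160] global loadsave.cpp:1063 imwrite_ Unsupported depth image for selected encoder is fallbacked to CV_8U.
```

View pics/z15.png

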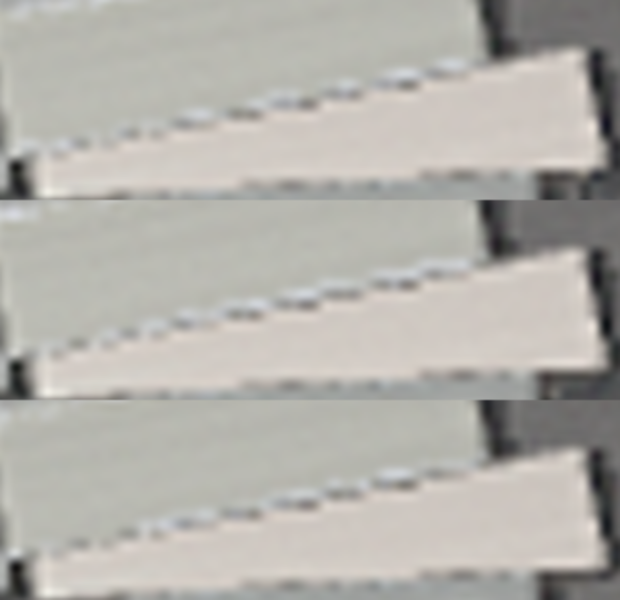

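The wedge didn't move through the last two taps, and the tube shows no gap to the fence. One brisker tap to confirm, then I draw back.

```bash
python3 -m handwheel '{"translation":[[-0.03,0.12,0.01],[-0.055,0.26,0],[0.039,-0.196,0],[0.03,-0.15,0],[0.01,-0.1,0.05],[0,0,0.1],[0,0,0.1],[0,0,0]],"twist":[0,0,0,0,0,0,0,0]}'; python3 look.py 16; python3 - <<'E'
import cv2,numpy as np
a=[cv2.imread(f"pics/top_{i}.png",0).astype(np.float32)[220:310,130:390] for i in (13,16)]
print(cv2.phaseCorrelate(*a))
E
```

```text
time: 20.15
tool_pos: [517.2, -146.1, 58.8]
tcp_rot: [3.13, -0.01, -1.366]
contact_force: [-0.1, 0.4, -4.2]
grip_width: 19.8
scene hammer_face 0.93 [568. -89.  60.]
scene hammer_face 0.18 [579.  61.  29.]
scene wedge_end 0.7 [563. -33.  31.]
top hammer_face 0.48 [564. -86.  65.]
top wedge_end 0.63 [564. -31.  28.]
((-0.014539977387272529, -0.01603098936141123), 0.8815377217359504)
```

View pics/top_16.png

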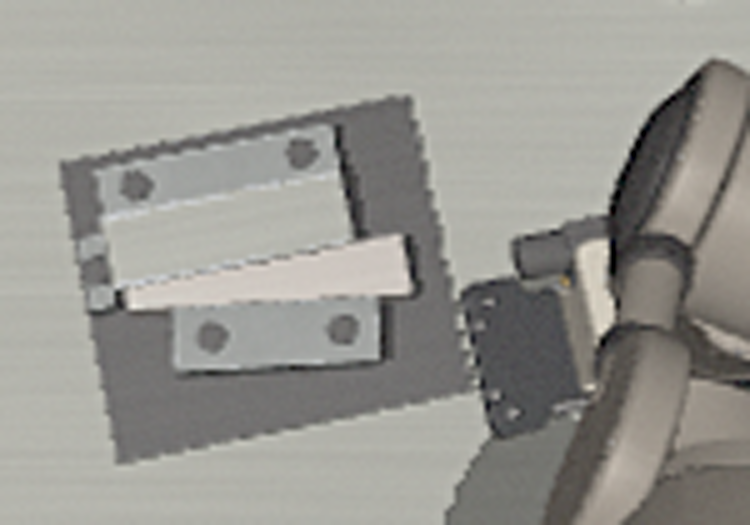

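View pics/scene_16.png

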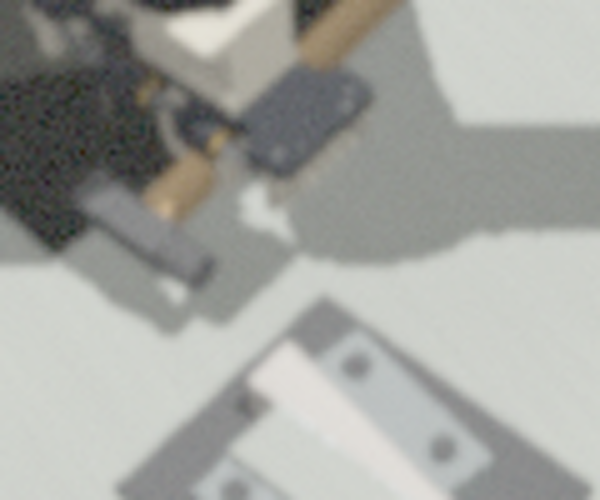

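```bash
python3 -m handwheel '{"translation":[[-0.01,-0.2,0],[-0.01,-0.24,0],[-0.01,-0.25,0],[-0.01,-0.25,0],[-0.01,-0.2,0],[0,-0.03,0],[0,0,-0.1],[0,0,-0.1]],"twist":[-0.01,-0.01,-0.01,-0.01,-0.008,0,0,0]}'; python3 - <<'E'
from h import *
d=capture("scene")
im=d["img"][85:175,200:300,::-1].astype(float);im=np.clip((im/255)**0.5*255,0,255).astype(np.uint8)
cv2.imwrite("pics/s17.png",cv2.resize(im,None,fx=6,fy=6,interpolation=cv2.INTER_CUBIC))
for r in spot_point("scene","hammer_face")[:2]: print(r["score"],W(d,r["position"]).round())
E
```

```text
time: 21.45
tool_pos: [506.8, -323.1, 21.5]
tcp_rot: [3.123, -0.003, -1.44]
contact_force: [0.5, 0.4, -3.9]
grip_width: 20.2
0.7 [ 558. -270.   23.]
0.58 [ 279. -261.   14.]
```

View pics/s17.png

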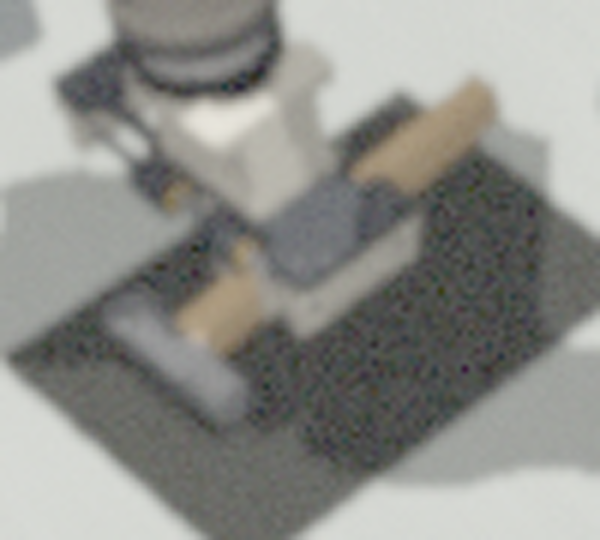

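```bash
python3 -m handwheel '{"translation":[[0,0,-0.03],[0,0,-0.025],[0,0,-0.02],[0,0,-0.012],[0,0,-0.008],[0,0,0],[0,0,0],[0,0,0]],"twist":[0,0,0,0,0,0,0,0]}'
```

```text
time: 22.55
tool_pos: [506.2, -321.9, 7.9]
tcp_rot: [3.121, -0.002, -1.438]
contact_force: [-2.9, 0.3, 1.8]
grip_width: 19.4
```

```bash
python3 -m handwheel '{"translation":[[0,0,-0.012],[0,0,-0.01],[0,0,-0.01],[0,0,0],[0,0,0],[0,0,0],[0,0,0],[0,0,0]],"twist":[0,0,0,0,0,0,0,0]}'
```

```text
time: 23.55
tool_pos: [506.2, -322.2, 3.0]
tcp_rot: [3.121, -0.003, -1.438]
contact_force: [-4.4, -0.1, 3.7]
grip_width: 19.4
```

Down at the pick-up height with about 8 N on the mat. Releasing to a partial opening.

```bash
python3 -m handwheel '{"translation":[[0,0,0],[0,0,0],[0,0,0],[0,0,0],[0,0,0],[0,0,0],[0,0,0.02],[0,0,0.03]],"twist":[0,0,0,0,0,0,0,0]}' 110; python3 -m handwheel '{"translation":[[0,0,0.05],[0,0,0.1],[0,0,0.15],[0,0,0.2],[0,-0.1,0.25],[0,-0.2,0.2],[-0.1,-0.2,0.1],[-0.1,-0.2,0]],"twist":[0,0,0,0,0,0,0,0]}'; python3 -m handwheel '{"translation":[[-0.2,-0.2,0],[-0.3,-0.2,0],[-0.3,-0.2,0],[-0.3,-0.1,0],[-0.3,0,0],[-0.2,0,0],[0,0,0],[0,0,0]],"twist":[0,0,0,0,0,0,0,0]}'
python3 - <<'E'
from h import *
for c in("scene","top"):
    d=capture(c);cv2.imwrite(f"pics/{c}_end.png",d["img"][...,::-1])
    for l in("hammer_face","hammer_grip","wedge_end","tube_center"):
        for r in spot_point(c,l)[:2]: print(c,l,round(r["score"],2),W(d,r["position"]).round())
E
```

```text
time: 24.55
tool_pos: [508.0, -322.4, 10.3]
tcp_rot: [3.124, -0.004, -1.438]
contact_force: [0.5, -0.6, -0.4]
grip_width: 52.3
time: 25.55
tool_pos: [478.9, -428.1, 182.5]
tcp_rot: [3.129, -0.01, -1.433]
contact_force: [-0.1, -0.4, 0.2]
grip_width: 52.7
time: 26.55
tool_pos: [230.5, -538.5, 192.2]
tcp_rot: [3.133, -0.022, -1.436]
contact_force: [-0.1, -0.4, -0.2]
grip_width: 52.0
scene hammer_face 0.91 [ 279. -263.   15.]
scene hammer_face 0.7 [ 561. -268.   15.]
scene hammer_grip 0.68 [ 512. -323.   17.]
scene hammer_grip 0.58 [ 216. -291.   13.]
scene wedge_end 0.81 [784. 176.  19.]
scene wedge_end 0.74 [563. -32.  30.]
scene tube_center 0.88 [582.  60.  33.]
top hammer_face 0.85 [ 561. -272.   17.]
top hammer_face 0.65 [ 277. -259.   14.]
top hammer_grip 0.77 [ 512. -324.   12.]
top hammer_grip 0.69 [ 218. -292.   17.]
top wedge_end 0.97 [565. -33.  27.]
top wedge_end 0.85 [782. 180.  18.]
top tube_center 0.66 [580.  65.  29.]
```

View pics/top_end.png

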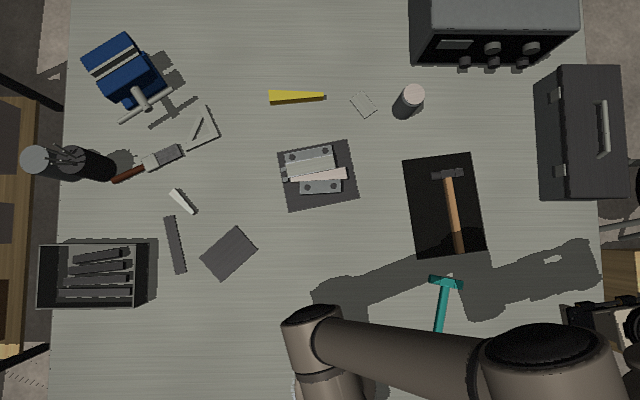

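View pics/scene_end.png

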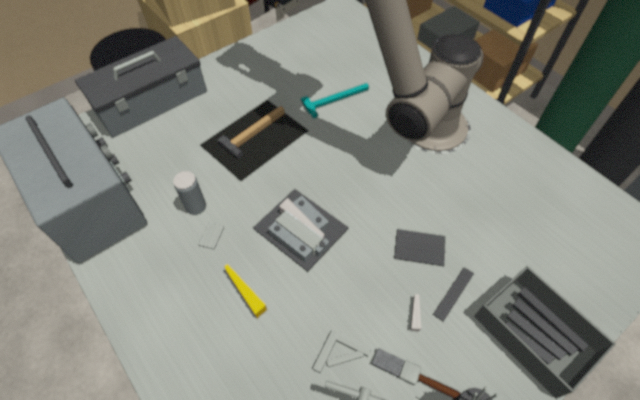

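The hammer lies flat on the mat (head at px (447,173) in the top view). The wedge is in and the tube is against the fence (px (312,165)). Everything else is unmoved.

```bash
python3 -c "from plant import *; print(close_job(), get_obs()['time'])"
```

```text
the job is handed in; nothing more can be done
the job is handed in; nothing more can be done
```

The wedge is driven in, the tube sits tight against the fence, and the hammer is back on the mat. I handed the job in at about 27 s.

**Driving the wedge:** I gave it eight short taps, with the hammer drawn back clear after each. The wedge advanced about 60 mm over the first five and did not move in the last three; the picture shift between them was about 0.01 px.

**Final pictures:** The tube shows no visible gap to the fence. The hammer lies flat on the mat at nearly its original place, with detections within about 4 mm. The bystanders, the turquoise hammer and the yellow wedge look unmoved.

**Things that disagreed or went wrong:**
- **Height reading:** The reported tool height did not match the pictures; the fingertips were about 25 mm higher than it implied. My first grasp closed above the handle without touching anything, so I lowered further by the pictures and then got a 20.0 mm grip.
- **Hammer slip:** The hammer slid about 5 mm along its handle, and probably tilted slightly, when a tap hit the seated wedge. I allowed for that and pressed it flat when laying it down.
- **Not measured:** I only read the force at the end of each move, so the peak force during the taps is unknown.

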